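# Empty the blue tilt-out bin into the parts tray

## Robot

A 6-joint arm with a two-finger parallel gripper is mounted at the origin on a cart in front of the work surface, level with it; the furniture and walls round the work are solid. World frame = base frame: x ahead of the robot, y to its left, z up, the work surface at z = 0. Lengths are in mm, angles in rad, forces in N, time in s.
With the tool pointing down it reaches from about 350 to 875 mm from the base axis. Payload 4.2 kg.
Tool frame: the origin (TCP) lies on the centre line of the jaws, within the pads' length; the fingertips stand 25 mm ahead of it and the grasp point (between the pads) lies 6 mm ahead of it; z points along the fingers, y is the direction in which the jaws open and shut (so a half turn about z gives the same grasp; the last joint's range is limited). The gripper opens to 85 mm and grips with 20 to 120 N. Pads are 22 mm wide; open, the fingers measure 114 mm over their backs; the gripper's body (76 mm by 85 mm) begins 54 mm behind the grasp point. The pads swing forward as they close: fully open they stand 13 mm farther back than shut.
Start: joints at [1.467, 0.385, 0.008, 0, -1.194, -0.259], TCP at [221.775, 584.307, 256.312] pointing down, gripper open.
Joint ranges: [-3.14, 3.14], [-1.21, 2.06], [-1.07, 1.41], [-3.16, 2.05], [-2.99, -0.16], [-3.1, 3.1]. Speed limits (rad/s): [2.79, 2.79, 3.14, 3.14, 3.14, 3.14].

## Interface

Orientations are given as a unit quaternion [x, y, z, w].
In Python, from bench import arm gives the robot as it stands.
- The arm moves only by the tool drive_tool, never from a script. Its argument "plan" is a list of rows, each a list of 2 entries, a list of its own where there are three numbers: the shift along the tool's x, y, z in m, then the turn about the tool's z in degrees. A call has 1 to 12 rows; each row shifts and turns the commanded pose from where the row before left it, along the tool's axes as they then stand; what a row does not reach is not made up. A row lasts 1/8 s, in which the tool goes at most 62.5 mm and 10.7 degrees, less where a joint would pass 70% of its speed; a pose out of reach is approached as far as the arm can. A call with a gripper value outside its range is refused whole. "fingers" is the closure, from -1 (fully open) to 1 (shut), so that 0 is half open, set as the call begins (left out, the last holds). The fingers move at their own pace and stop on an object; the grip force is fixed at half the most. Time passes only in rows, so rows that do not move let the fingers close. It gives the time, the measured TCP pose, the force and the opening at its end, in the units of the state.
- arm.read_state(): the state, without advancing time (a new reading comes with each control period).
- arm.get_image(name): name is "scene" or "top" or "wrist"; returns a dict with "image" (384x512x3 uint8, red, green, blue), "K" (3x3 intrinsics, pixels), "dist" ([k1, k2, p1, p2, k3] as OpenCV has them; the pictures are not rectified), "R" (3x3) and "t" (3): a world point X has camera coordinates R X + t. Camera axes: x right, y down, z forward; pixel columns grow to the right and rows downward; lengths in mm; the calibration is good to about 2 mm. A picture is of the moment at which its call begins. There is no depth.
- arm.job_done(): hands the job in, once; it reports no verdict.
The state is a dict: "clock": time; "joints": joint angles; "joint_vel": joint speeds; "joint_efforts": joint torques, N m; "position": TCP position; "ee_rot": TCP orientation; "contact_force": force on the tool from outside, world axes, zero at the start; "wrist_torque": the same for the moment, N m; "gripper_width": finger opening in mm.
Only numpy, scipy, OpenCV 4.12 (cv2) and the standard library are available. Lean on these libraries where they do the work, as an engineer would, in place of code of your own. Each camera call takes 0.05 s, during which the arm holds its last target.

## Task

Lay the chisel that is lying in front of the blue tilt-out bin on the cork mat, and bring the grey tray over from the yellow bin to stand centred under the blue bin's mouth. Then pull the blue bin forward all the way to its stop so that all four pale plugs tip into the tray, and swing the empty bin fully home again. Leave the yellow bin shut and do not disturb the tea glass, wax tin or sanding block.

Things in the scene. Friction and masses are not known exactly. Their poses are not given: they have to be found in the camera images.
- blue_stand: Fixed plywood stand of the BLUE tilt-out bin (left or right; the yellow one is alike). Origin on the bench below the pivot; -x is its front, where the bin empties, z up. Base plate 130 mm wide (y), 12 thick, x -20 to +115 mm; pivot posts at x 0, y +-50 mm (36 x 12, 165 tall); rear posts at x 98, 138 tall.
- blue_pivot (a point): Middle of the blue bin's pivot axis (along the stand's y), 145 mm above the bench over the stand's origin. Bin 76 mm wide (y). At home its 4 mm floor, level with the pivot, runs 92 mm back (+x); walls rise 80 mm; the front wall starts at the pivot and leans forward, its rim 47 mm in front.
- blue_bin (a joint): Tilt of the blue bin, rad: 0 fully home, grows as its top swings forward (stand's -x) and down; 2.1 is the front stop, mouth down: the front wall is then a steep chute, its lip 47 mm in front of the pivot, 65 mm above the bench. Plugs slide out from about 1.7 rad. Stiff pivot (0.25 N m): stays where left; about 5 N at the handle.
- blue_handle (a point): Grip point on the blue bin's handle: a round black bar 14 mm thick, sticking out sideways (stand's -y) 38 to 120 mm from the bin's middle, parallel to the pivot; this point is 92 mm out. At home it is 60 mm behind (+x) and 90 mm above the pivot; at the stop 108 mm in front, 7 mm above. It can turn between fingers that keep pointing down.
- blue_drop (a point): Point on the bench in front of the blue bin (100 mm in front of the pivot, on the stand's middle line) over which the tray's middle belongs.
- yellow_stand: Stand (fixed) of the yellow bin, same build, origin and axes as the blue one. Leave it alone.
- yellow_bin (a joint): Tilt angle of the yellow bin, as for blue; stays 0. Its two dark plugs stay in it.
- yellow_handle (a point): Grip point on the yellow bin's handle bar, placed as on the blue one; an obstacle only.
- tray: Open grey parts tray, 110 (x) x 140 (y) x 40 mm, walls 4 mm, 0.2 to 0.35 kg, loose; starts under the yellow bin. Origin at the middle of its underside, z up. Slides easily on the bench.
- tray_grip (a point): Grip point on the tray's black grip tab at its -y end: the tab is 14 mm thick (y), 40 mm wide (x), 60 mm tall; the point lies at x -25, y -73, z +45 mm in the tray's frame.
- tray_mid (a point): Middle of the tray's inner floor, 4 mm above its underside.
- mat: Fixed cork mat 220 (x) x 120 (y) x 5 mm, at the far left or far right of the work; origin at the middle of its underside.
- chisel: Carving gouge, dark brown handle, 184 mm long, 26 thick, 0.07 kg; starts where the tray belongs, blade pointing under the blue bin. Origin at mid-length on its underside; blade tip at x +92 mm, handle from x -92 to +22 mm; the tool's centre line is turned -0.11 rad (about z) from its x axis.
- chisel_grip (a point): Grip point on the chisel's handle, at x -30, y +3 mm, 13 mm above its underside; the handle is about 26 mm thick there, and its centre line is turned -0.11 rad from the chisel's x axis.
- tea_glass: Clear tumbler with tea, 85 mm across, 90 mm tall, between the two stands; origin at the middle of its underside. Bystander: the straight way of the tray from one bin to the other may run into it.
- wax_tin: Round open tin of wax, 61 mm across, 18 mm tall, behind the tea glass; origin at the middle of its underside. Bystander.
- sanding_block: Wooden sanding block 93 x 87 x 34 mm, on the side where the mat is not; origin at the middle of its underside. Bystander.
- plug0: Pale wooden plug, 16 mm across, 16 mm tall, 12 g, loose in the blue bin; origin at the middle of its underside.
- plug1: Pale wooden plug, 16 mm across, 16 mm tall, 12 g, loose in the blue bin; origin at the middle of its underside.
- plug2: Pale wooden plug, 16 mm across, 16 mm tall, 12 g, loose in the blue bin; origin at the middle of its underside.
- plug3: Pale wooden plug, 16 mm across, 16 mm tall, 12 g, loose in the blue bin; origin at the middle of its underside.

How it is judged (in metres and radians):
On the way, in this order (a step that is already met when the one before it is completed fails the run):
1. the tray stands under the blue bin's mouth: middle within 40 mm of the drop point (horizontal distance between tray_mid and blue_drop below 0.04 m and height (world z) of tray below 0.01 m and value of joint blue_bin below 0.3 rad), for 0.2 s.
2. the blue bin is pulled forward to its stop (within 0.1 rad) (value of joint blue_bin above 2 rad), for 0.2 s.
At the end, for the whole second after the job is handed in: All four pale plugs lie still inside the tray, which stands flat on the bench; the blue bin is home (below 0.1 rad); the chisel lies still with its middle over the cork mat, not held up (underside within 30 mm of the bench) (value of joint blue_bin below 0.1 rad and height (world z) of tray below 0.01 m and angle between tray's own z axis and vertical below 0.1 rad and linear speed of each of tray, chisel below 0.02 m/s and height (world z) of chisel below 0.03 m and x of chisel in the frame of mat between -0.11 and 0.11 m and y of chisel in the frame of mat between -0.06 and 0.06 m and x of plug0 in the frame of tray between -0.055 and 0.055 m and y of plug0 in the frame of tray between -0.07 and 0.07 m and z of plug0 in the frame of tray between 0 and 0.05 m and linear speed of each of plug0, plug1, plug2, plug3 below 0.05 m/s and x of plug1 in the frame of tray between -0.055 and 0.055 m and y of plug1 in the frame of tray between -0.07 and 0.07 m and z of plug1 in the frame of tray between 0 and 0.05 m and x of plug2 in the frame of tray between -0.055 and 0.055 m and y of plug2 in the frame of tray between -0.07 and 0.07 m and z of plug2 in the frame of tray between 0 and 0.05 m and x of plug3 in the frame of tray between -0.055 and 0.055 m and y of plug3 in the frame of tray between -0.07 and 0.07 m and z of plug3 in the frame of tray between 0 and 0.05 m); the robot touches nothing.
It fails at once if the yellow bin is tilted by more than 0.15 rad (value of joint yellow_bin above 0.15 rad).
It fails at once if the tea glass is moved by more than 20 mm (distance of tea_glass from where it was at the start of the episode above 0.02 m).
It fails at once if the wax tin is moved by more than 20 mm (distance of wax_tin from where it was at the start of the episode above 0.02 m).
It fails at once if the sanding block is moved by more than 20 mm (distance of sanding_block from where it was at the start of the episode above 0.02 m).
It fails at once if the tea glass is tipped by more than 0.25 rad (angle between tea_glass's own z axis and vertical above 0.25 rad).
It also fails if it takes over 72 s, if anything falls off the work surface, if the arm or the gripper's body presses on something with over 40 N, if the wrist force passes 120 N, or if a joint passes its speed limit or range.

## Working session

There is one attempt and no reset: what is moved stays moved. The work goes in short steps, Python scripts to look and compute and a tool call to move; the robot and the scene stay as the last step left them, time stands still between calls to the robot, and variables do not carry over. Pictures are saved under pics/ and viewed, and the job is handed in when it is done.

Besides the shell and the picture viewer there is one more tool, called after "Emit:" as name([rows], argument=value, ...), one row to a line, values as JSON. drive_tool: Moves the arm, as the interface text tells. Its arguments: {"type":"object","properties":{"plan":{"type":"array"},"fingers":{"type":"number"}},"required":["plan"]}

```bash
ls; mkdir -p pics; cat > h.py <<'E'
import numpy as np, cv2
from bench import arm
def snap(n,f):
    d=arm.get_image(n); cv2.imwrite(f'pics/{f}.png',cv2.cvtColor(d['image'],cv2.COLOR_RGB2BGR)); np.savez(f'pics/{f}.npz',**{k:np.array(v) for k,v in d.items()}); return d
def load(f): return dict(np.load(f'pics/{f}.npz'))
def ray(d,uv):
    p=cv2.undistortPoints(np.array([[uv]],float),np.array(d['K'],float),np.array(d['dist'],float))[0,0]
    R=np.array(d['R']);t=np.array(d['t']).ravel()
    return -R.T@t, R.T@np.array([p[0],p[1],1])
def onz(d,uv,z):
    o,r=ray(d,uv); return o+r*(z-o[2])/r[2]
def proj(d,X):
    R=np.array(d['R'],float); return cv2.projectPoints(np.array([X],float),cv2.Rodrigues(R)[0],np.array(d['t'],float).ravel(),np.array(d['K'],float),np.array(d['dist'],float))[0][0,0]
def tri(d1,a,d2,b):
    o1,r1=ray(d1,a);o2,r2=ray(d2,b)
    A=np.c_[r1,-r2];s=np.linalg.lstsq(A,o2-o1,rcond=None)[0]
    p,q=o1+s[0]*r1,o2+s[1]*r2; return (p+q)/2,np.linalg.norm(p-q)
E
python3 - <<'E'
from h import *
for n in ['scene','top','wrist']:
    d=snap(n,n+'0'); print(n,-np.array(d['R']).T@np.array(d['t']).ravel(),np.array(d['K'])[0,0])
print(arm.read_state())
E
```

```text
pics
scene [ 120.86363607 -759.37310618 1178.86686872] 347.0782222445458
top [ 322.73794786  -11.38631649 1601.40988825] 404.32841321010693
wrist [295.79011098 555.36248228 373.54690226] 308.7129690768265
{'clock': 0.15, 'joints': array([ 1.46657385e+00,  3.85399409e-01,  6.94507998e-03, -3.66051457e-04,
       -1.19400147e+00, -2.58580878e-01]), 'joint_vel': array([ 0.00013908, -0.00210864,  0.00468458,  0.0005334 , -0.00017266,
        0.00055205]), 'joint_efforts': array([-4.73284217e-05, -3.92680120e+01,  1.88581216e+01,  4.18860242e+00,
       -3.43417050e-03, -2.43148861e-06]), 'position': array([221.66043071, 583.9488606 , 255.46108095]), 'ee_rot': array([ 9.83579255e-01, -1.80474741e-01, -1.05649198e-04,  8.40381572e-04]), 'contact_force': array([-0.57158949,  1.30219013,  0.86959189]), 'wrist_torque': array([ 0.000568  , -0.03474867,  0.0412035 ]), 'gripper_width': 85.31869383635316}
```

View pics/scene0.png

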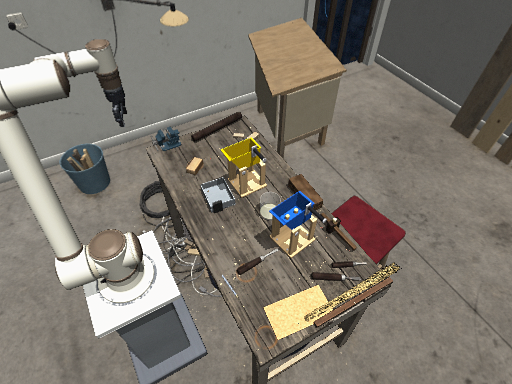

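View pics/top0.png

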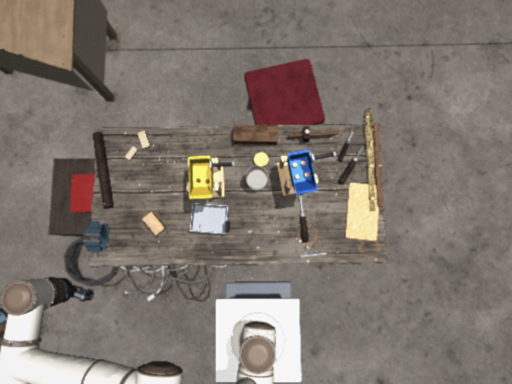

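View pics/wrist0.png

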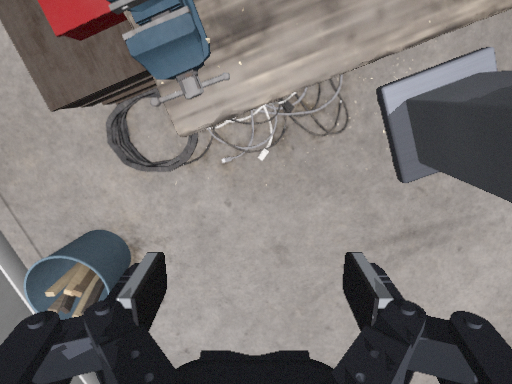

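Top view (up = +x, left = +y): yellow bin at about (200,178), blue bin (302,172), tray (210,219), chisel (304,220), mat (363,211), glass (257,179), tin (261,159), sanding block (153,222). I'll enlarge the crops next.

```bash
python3 - <<'E'
import cv2
a=cv2.imread('pics/top0.png')[120:270,180:390]; cv2.imwrite('pics/tc.png',cv2.resize(a,None,fx=3.8,fy=3.8,interpolation=cv2.INTER_CUBIC))
a=cv2.imread('pics/scene0.png')[130:340,180:400]; cv2.imwrite('pics/sc.png',cv2.resize(a,None,fx=2.85,fy=2.85,interpolation=cv2.INTER_CUBIC))
E
```

```text
(no output)
```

View pics/tc.png

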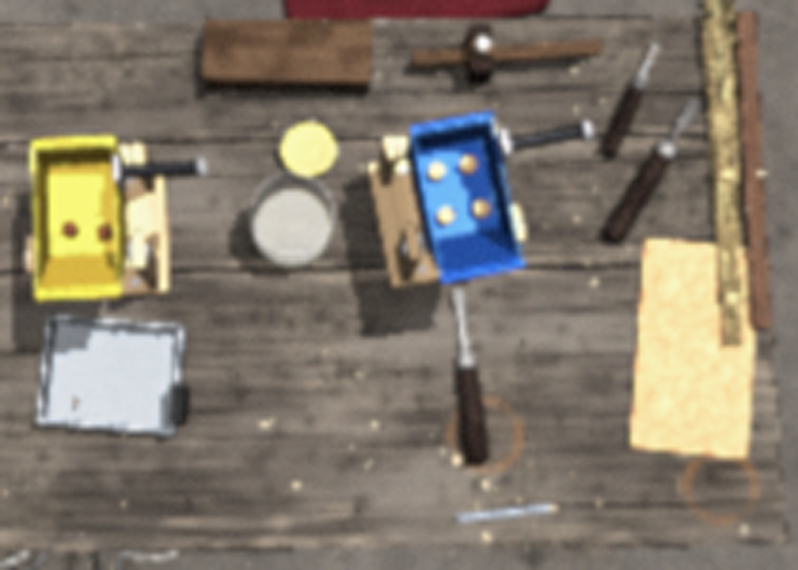

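View pics/sc.png

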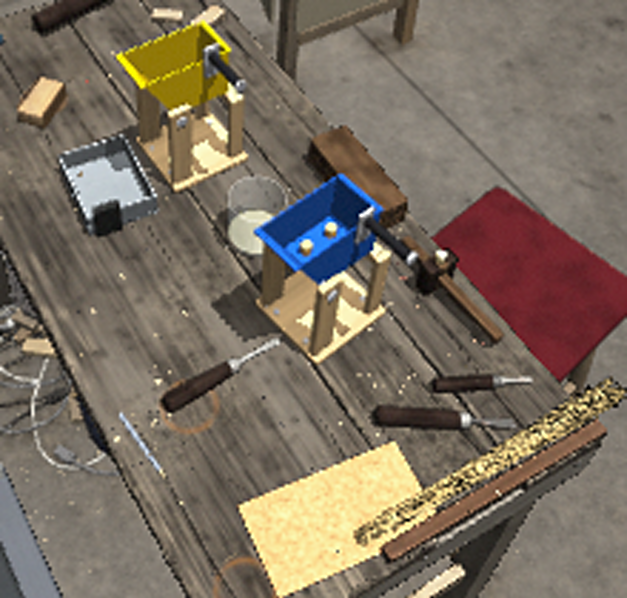

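```bash
cat > m.py <<'E'
from h import *
t=load('top0');s=load('scene0')
def c(x,y): return (180+(x+.5)/3.8-.5,120+(y+.5)/3.8-.5)
def cs(x,y): return (180+(x+.5)/2.85-.5,130+(y+.5)/2.85-.5)
for n,cor in dict(blue=[(413,127),(490,112),(522,268),(442,282)],yel=[(32,139),(115,137),(123,300),(34,300)]).items():
    P=np.array([onz(t,c(*k),225)[:2] for k in cor]); print(n,P.round(0).tolist())
    print(np.linalg.norm(np.diff(np.r_[P,P[:1]],axis=0),axis=1))
    back=(P[0]+P[1])/2; fr=(P[2]+P[3])/2; mid=P.mean(0)
    d=(back-fr)/np.linalg.norm(back-fr); yaw=np.arctan2(d[1],d[0]); piv=mid-d*22.5
    print(n,'yaw',yaw,'pivot',piv,'drop',piv-100*d,'handle',piv+60*d+92*np.array([d[1],-d[0]]))
print('scene/top tri rim blue back-right',tri(t,c(490,112),s,cs(343,177)),tri(t,c(442,282),s,cs(256,233)))
print('handle end blue',tri(t,c(588,128),s,cs(412,259)))
print('handle end yel',tri(t,c(202,166),s,cs(240,87)))
for k in [(50,316),(184,325),(168,436),(38,425)]: print('tray rim',onz(t,c(*k),40))
print('tab',onz(t,c(178,405),60))
for k in [(472,463),(460,368),(459,290)]: print('chisel',onz(t,c(*k),13))
for k in [(645,239),(755,245),(748,458),(630,447)]: print('mat',onz(t,c(*k),5))
print('strip',tri(t,c(732,345),s,cs(362,540)))
print('glass',onz(t,c(292,225),90),'tin',onz(t,c(308,150),18))
E
python3 m.py
```

```text
blue [[668.0, -117.0], [681.0, -188.0], [535.0, -212.0], [523.0, -140.0]]
[ 72.25650236 147.53385534  73.57395532 146.03404623]
blue yaw 0.16250255815118012 pivot [ 579.62085173 -167.72244529] drop [ 480.9383028  -183.90127517] handle [ 653.71490459 -248.80309237]
yel [[661.0, 234.0], [662.0, 157.0], [510.0, 149.0], [511.0, 230.0]]
[ 76.41646231 151.61090226  80.61203353 149.55827762]
yel yaw 0.04173653057345336 pivot [563.38257023 191.52894344] drop [463.46965449 187.35650198] handle [627.16896582 102.11252583]
scene/top tri rim blue back-right (array([ 644.33203033, -171.4665389 ,  295.68843582]), np.float64(37.51854269346437)) (array([ 524.31226316, -140.21172082,  219.54315819]), np.float64(0.23544618103757936))
handle end blue (array([ 660.23357263, -274.10054103,  234.96328006]), np.float64(4.041797525635122))
handle end yel (array([630.04078764,  77.25329552, 233.83111796]), np.float64(2.702929665213745))
tray rim [519.68008455 245.34468753  40.        ]
tray rim [508.87691611 107.92573355  40.        ]
tray rim [396.04838308 124.03156566  40.        ]
tray rim [408.53004497 255.89561535  40.        ]
tab [425.90182623 112.34881816  60.        ]
chisel [ 366.69691985 -185.28017861   13.        ]
chisel [ 464.23876662 -175.70618167   13.        ]
chisel [ 545.6874981  -176.89806386   13.        ]
mat [ 598.76121819 -374.29384766    5.        ]
mat [ 591.02899578 -488.79986606    5.        ]
mat [ 369.47302726 -468.92463838    5.        ]
mat [ 381.76155817 -348.87918782    5.        ]
strip (array([ 486.88915623, -459.27838578,    5.73050023]), np.float64(2.031532703376388))
glass [602.36488425  -3.90517771  90.        ] tin [695.96221918 -21.26398575  18.        ]
```

Fits hold (handle height 235, tray and mat sizes, rim width). Now I'll turn the tool to align with the world axes and move over towards the chisel.

Emit:
drive_tool([
  [[0.04,0.045,0],-10.4],
  [[0.03,0.05,0],-10.4],
  [[0.018,0.059,0],0],
  [[0.018,0.059,0],0],
  [[0.018,0.059,0],0],
  [[0.018,0.059,0],0],
  [[0.018,0.059,0],0],
  [[0.01,0.061,0],0],
  [[0.01,0.061,0],0],
  [[0.01,0.061,0],0],
  [[0.01,0.061,0],0],
  [[0.01,0.061,0],0],
], fingers=-1)

```text
clock: 1.65
position: [403.7, -128.6, 256.6]
ee_rot: [1.0, 0.0, 0.001, -0.0]
contact_force: [1.9, 1.5, -1.1]
gripper_width: 85.2
```

```bash
cat >> h.py <<'E'
from scipy.spatial.transform import Rotation as Ro
def st():
    s=arm.read_state(); M=Ro.from_quat(s['ee_rot']).as_matrix()
    print('t',s['clock'],'pos',s['position'].round(1),'yaw(tool x)',np.degrees(np.arctan2(M[1,0],M[0,0])).round(2),'z',M[:,2].round(3),'F',s['contact_force'].round(1),'w',round(s['gripper_width'],1),'J',s['joints'].round(2)); return s
E
python3 - <<'E'
from h import *
st(); snap('wrist','w1')
E
```

```text
t 1.65 pos [ 403.7 -128.6  256.6] yaw(tool x) 0.02 z [ 0.001  0.    -1.   ] F [ 1.9  1.5 -1.1] w 85.2 J [ 0.08  0.03 -0.45 -0.   -1.09  1.49]
```

View pics/w1.png

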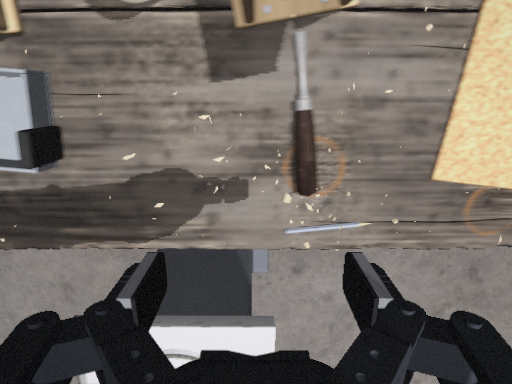

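Wrist view: chisel handle from (306,195) to (304,107), tip about (299,30), tray tab around (41,147), stand base front edge (236,27)–(335,12).

```bash
python3 - <<'E'
from h import *
d=load('w1'); im=d['image'].astype(int)
m=(im.sum(2)<130).astype(np.uint8); m[:95]=0;m[205:]=0;m[:,:285]=0;m[:,325:]=0
m=cv2.morphologyEx(m,cv2.MORPH_OPEN,np.ones((3,3)))
for v in range(105,196,10):
    u=np.where(m[v])[0]; 
    if len(u): print(v,u.min(),u.max(),onz(d,((u.min()+u.max())/2,v),13).round(1))
for k in [(306,195),(304,100),(299,30)]: print(onz(d,k,10).round(1))
print('base front',onz(d,(236,27),12),onz(d,(345,8),12))
for k in [(437,181),(480,0)]: print('mat',onz(d,k,5))
for k in [(22,131),(59,127),(63,155),(25,167)]: print('tab',onz(d,k,60))
E
```

```text
155 295 298 [ 412.4 -178.8   13. ]
165 294 299 [ 400.2 -179.3   13. ]
175 296 298 [ 387.9 -180.5   13. ]
185 298 301 [ 375.3 -184.1   13. ]
[ 361.4 -193.3   10. ]
[ 474.9 -185.    10. ]
[ 546.6 -176.2   10. ]
base front [ 549.0219383  -109.24681229   12.        ] [ 567.36281385 -223.01555871   12.        ]
mat [ 378.42763588 -357.82452575    5.        ]
mat [ 578.53430053 -368.58149993    5.        ]
tab [446.38340191 108.03516164  60.        ]
tab [450.19876272  68.85818494  60.        ]
tab [421.52790746  70.16591037  60.        ]
tab [408.80376397 113.49349551  60.        ]
```

Chisel handle axis runs from (361,-193) to the tip at (547,-176), 186 mm long as stated. I'll grip it slightly back from the grip point, at x≈405, to keep the wrist camera clear of the bin.

Emit:
drive_tool([
  [[0.0015,0.061,0],0],
  [[0,0,0.04],-4.6],
  [[0,0,0.04],0],
  [[0,0,0.04],0],
  [[0,0,0.04],0],
  [[0,0,0.04],0],
  [[0,0,0.02],0],
  [[0,0,0.008],0],
  [[0,0,0],0],
])

```text
clock: 2.82
position: [405.5, -187.5, 28.2]
ee_rot: [0.999, 0.04, -0.0, 0.0]
contact_force: [0.5, -0.1, 0.6]
gripper_width: 85.5
```

```bash
python3 - <<'E'
from h import *
st(); snap('wrist','w2')
E
```

```text
t 2.825 pos [ 405.5 -187.5   28.2] yaw(tool x) 4.63 z [-0. -0. -1.] F [ 0.5 -0.1  0.6] w 85.5 J [-0.07  0.41 -0.69  0.   -0.47  1.72]
```

View pics/w2.png

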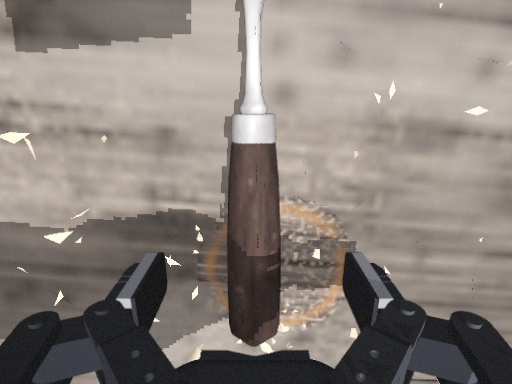

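The handle is centred between the pads (column 255) and aligned. Closing.

Emit:
drive_tool([
  [[0,0,0],0],
  [[0,0,0],0],
  [[0,0,0],0],
  [[0,0,0],0],
  [[0,0,0],0],
  [[0,0,0],0],
], fingers=1)

```text
clock: 3.62
position: [405.6, -187.5, 29.0]
ee_rot: [0.999, 0.041, 0.0, 0.0]
contact_force: [-0.8, 1.1, 6.7]
gripper_width: 23.2
```

Emit:
drive_tool([
  [[0,0,-0.03],0],
  [[0,0.03,-0.03],0],
  [[0,0.057,0],0],
  [[0,0.057,0],0],
  [[0,0.055,0],0],
  [[0,0.03,0],0],
  [[0,0,0.025],0],
  [[0,0,0.02],0],
  [[0,0,0.009],0],
  [[0,0,0],0],
])

```text
clock: 4.88
position: [423.8, -415.7, 34.6]
ee_rot: [0.999, 0.04, -0.0, 0.0]
contact_force: [-0.0, -0.4, -0.3]
gripper_width: 23.5
```

```bash
python3 - <<'E'
from h import *
st(); snap('wrist','w3')
E
```

```text
t 4.875 pos [ 423.8 -415.7   34.6] yaw(tool x) 4.64 z [-0. -0. -1.] F [-0.  -0.4 -0.3] w 23.5 J [-0.5   0.57 -0.32  0.   -0.68  2.15]
```

View pics/w3.png

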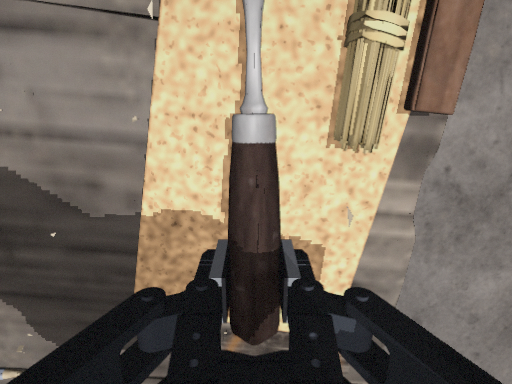

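The chisel lies on the mat, middle well inside, clear of the straw brush (cols >330). Releasing it, then over to the tray.

Emit:
drive_tool([
  [[0,0,0],0],
  [[0,0,0],0],
  [[0,0,0],0],
  [[0,0,-0.04],0],
  [[0,0,-0.05],0],
  [[0,0,-0.055],0],
  [[0,0,-0.055],0],
], fingers=0)

```text
clock: 5.8
position: [423.5, -415.6, 236.2]
ee_rot: [0.999, 0.04, 0.0, 0.0]
contact_force: [1.7, 0.0, 0.5]
gripper_width: 42.3
```

```bash
python3 - <<'E'
from h import *
st(); snap('wrist','w4')
E
```

```text
t 5.8 pos [ 423.5 -415.6  236.2] yaw(tool x) 4.61 z [ 0. -0. -1.] F [1.7 0.  0.5] w 42.3 J [-0.5   0.35 -0.1  -0.   -1.12  2.15]
```

View pics/w4.png

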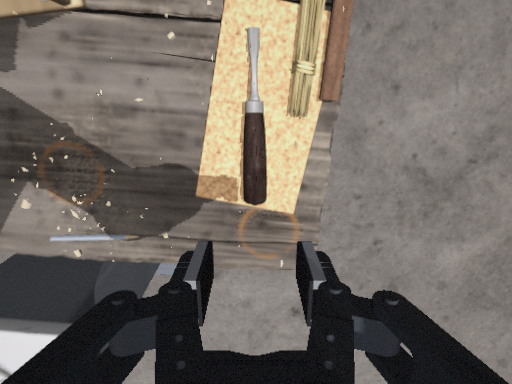

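The chisel rests on the mat, tip at (254,30), handle end at (255,203). On to the tray, with a half turn so the wrist camera faces away from the bins.

Emit:
drive_tool([
  [[0.0005,-0.059,0],0],
  [[0.0005,-0.059,0],0],
  [[0.0005,-0.059,0],0],
  [[0.0005,-0.059,0],0],
  [[0.0005,-0.059,0],0],
  [[0.0005,-0.059,0],0],
  [[0.0005,-0.059,0],0],
  [[0.0005,-0.059,0],0],
  [[0.0005,-0.057,0],0],
  [[0,0,0],0],
])

```text
clock: 7.1
position: [385.5, 115.1, 234.5]
ee_rot: [0.999, 0.043, 0.001, -0.0]
contact_force: [0.1, -0.7, -0.3]
gripper_width: 42.8
```

```bash
python3 - <<'E'
from h import *
st(); snap('wrist','w5'); 
E
```

```text
t 7.1 pos [385.5 115.1 234.5] yaw(tool x) 4.98 z [ 0.001  0.001 -1.   ] F [ 0.1 -0.7 -0.3] w 42.8 J [ 0.7   0.01 -0.53 -0.   -1.03  0.96]
```

View pics/w5.png

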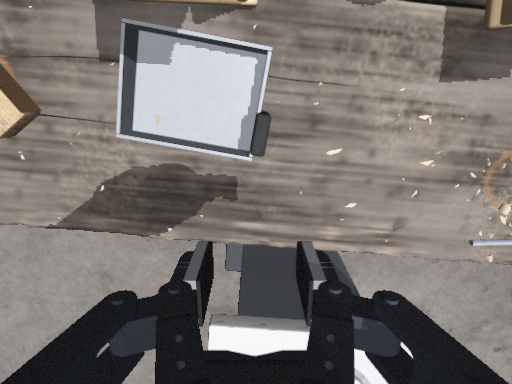

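Tray rim corners (123,19), (272,47), (250,159), (117,137); tab top centred near (261,133).

```bash
python3 - <<'E'
from h import *
d=load('w5')
P=np.array([onz(d,k,40)[:2] for k in [(123,19),(272,47),(250,159),(117,137)]]); print(P.round(1),P.mean(0),np.linalg.norm(np.diff(np.r_[P,P[:1]],axis=0),axis=1))
v=(P[1]-P[0]+P[2]-P[3]); yaw=np.arctan2(v[0],-v[1]); print('yaw',yaw)
v=(P[0]-P[3]+P[1]-P[2]);print(np.arctan2(v[1],v[0]))
for k in [(258,112),(271,114),(264,156),(251,154),(261,133)]: print(onz(d,k,60).round(1))
c,s=np.cos(yaw),np.sin(yaw); print('grip pred',P.mean(0)+[c*-25+s*73,s*-25-c*73])
E
```

```text
[[517.8 246.4]
 [506.  109.2]
 [399.1 120.7]
 [409.9 256.6]] [458.18609667 183.24088349] [137.68946514 107.51539227 136.28190957 108.41223386]
yaw -0.08294569448333704
-0.10033203891269167
[447.7 117.1  60. ]
[446.9 105.   60. ]
[407.3 107.6  60. ]
[408.2 120.2  60. ]
[428.9 112.6  60. ]
grip pred [427.22395224 112.56312453]
```

Emit:
drive_tool([
  [[0,0,0],10.6],
  [[0,0,0],10.6],
  [[0,0,0],10.6],
  [[0,0,0],10.6],
  [[0,0,0],10.6],
  [[0,0,0],10.6],
  [[0,0,0],10.6],
  [[0,0,0],10.6],
  [[0,0,0],10.6],
  [[0,0,0],10.6],
  [[0,0,0],10.6],
  [[0,0,0],10.6],
])

```text
clock: 8.65
position: [385.6, 110.3, 234.1]
ee_rot: [-0.477, 0.879, -0.0, -0.0]
contact_force: [0.1, 0.3, 0.4]
gripper_width: 42.9
```

Emit:
drive_tool([
  [[0,0,0],10.6],
  [[0,0,0],10.6],
  [[0,0,0],10.6],
  [[0,0,0],10.6],
  [[0,0,0],10.6],
  [[0,0,0],9.8],
  [[0,0,0],0],
  [[0,0,0],0],
])

```text
clock: 9.65
position: [385.7, 111.1, 234.3]
ee_rot: [0.046, 0.999, -0.0, -0.0]
contact_force: [0.5, -0.3, -0.1]
gripper_width: 42.5
```

```bash
python3 - <<'E'
from h import *
s=st(); M=Ro.from_quat(s['ee_rot']).as_matrix(); print(M.T@(np.array([427.5,112.5,50])-s['position']))
E
```

```text
t 9.65 pos [385.7 111.1 234.3] yaw(tool x) 174.67 z [-0. -0. -1.] F [ 0.5 -0.3 -0.1] w 42.5 J [ 0.69  0.01 -0.53 -0.   -1.03 -2.35]
[-41.50257117   5.25830348 184.25788827]
```

Emit:
drive_tool([
  [[-0.0415,0.005,0.02],0],
  [[0,0,0.045],0],
  [[0,0,0.045],0],
  [[0,0,0.045],0],
  [[0,0,0.029],0],
  [[0,0,0],0],
  [[0,0,0],0],
])

```text
clock: 10.52
position: [428.3, 113.3, 51.2]
ee_rot: [0.046, 0.999, 0.0, 0.001]
contact_force: [0.1, 0.4, 0.5]
gripper_width: 43.2
```

```bash
python3 - <<'E'
from h import *
st(); snap('wrist','w6')
E
```

```text
t 10.525 pos [428.3 113.3  51.2] yaw(tool x) 174.67 z [ 0.002  0.001 -1.   ] F [0.1 0.4 0.5] w 43.2 J [ 0.63  0.36 -0.68  0.   -0.52 -2.29]
```

View pics/w6.png

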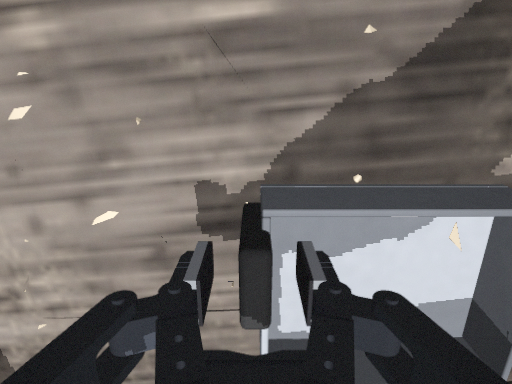

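The tab (col 256) sits midway between the pads. Closing.

Emit:
drive_tool([
  [[0,0,0],0],
  [[0,0,0],0],
  [[0,0,0],0],
  [[0,0,0],0],
  [[0,0,0],0],
], fingers=1)

```text
clock: 11.2
position: [428.1, 113.5, 51.5]
ee_rot: [0.047, 0.999, 0.001, 0.001]
contact_force: [-1.4, 0.5, 6.6]
gripper_width: 13.1
```

```bash
python3 - <<'E'
from h import *
s=st()
# target: tray center 97mm ahead of pivot; refine stand pose from base front edge (wrist) & rim
for yaw in (0.1625,):
    d=np.array([np.cos(yaw),np.sin(yaw)]); n=np.array([-d[1],d[0]])
    piv=np.array([579.6,-167.7]); c=piv-97*d
    print('centre',c,'grip',c-25*d-73*n)
b=np.array([[549.0,-109.2],[567.4,-223.0]]); m=b.mean(0); e=b[0]-b[1]; print('base yaw',np.arctan2(-e[0],e[1]),'len',np.linalg.norm(e)); y=np.arctan2(-e[0],e[1]); print('pivot from base',m+20*np.array([np.cos(y),np.sin(y)]))
E
```

```text
t 11.2 pos [428.1 113.5  51.5] yaw(tool x) 174.66 z [ 0.002  0.001 -1.   ] F [-1.4  0.5  6.6] w 13.1 J [ 0.63  0.36 -0.68  0.   -0.52 -2.29]
centre [ 483.87788739 -183.39322012] grip [ 471.01760134 -259.47615541]
base yaw 0.16029988483847596 len 115.27792503337314
pivot from base [ 577.94358924 -162.90771492]
```

Tab is gripped (13.1 mm). Sliding the tray along -y, well clear of the glass.

Emit:
drive_tool([
  [[-0.0013,-0.0135,0],0],
  [[-0.0025,-0.027,0],0],
  [[-0.0028,-0.029,0],0],
  [[-0.0028,-0.029,0],0],
  [[-0.0028,-0.029,0],0],
  [[-0.0028,-0.029,0],0],
  [[-0.0028,-0.029,0],0],
  [[-0.0028,-0.029,0],0],
  [[-0.0028,-0.029,0],0],
  [[-0.0028,-0.029,0],0],
  [[-0.0028,-0.029,0],0],
  [[-0.002,-0.022,0],0],
])

```text
clock: 12.7
position: [428.8, -213.1, 51.5]
ee_rot: [0.047, 0.999, 0.0, 0.001]
contact_force: [0.6, 6.3, 7.9]
gripper_width: 13.2
```

```bash
python3 - <<'E'
from h import *
s=st(); snap('top','t1'); snap('wrist','w7')
a=cv2.imread('pics/t1.png')[120:290,180:390]; cv2.imwrite('pics/t1c.png',cv2.resize(a,None,fx=3.5,fy=3.5,interpolation=cv2.INTER_CUBIC))
E
```

```text
t 12.7 pos [ 428.8 -213.1   51.5] yaw(tool x) 174.6 z [ 0.003 -0.    -1.   ] F [0.6 6.3 7.9] w 13.2 J [-0.12  0.41 -0.6  -0.   -0.57 -1.54]
```

View pics/t1c.png

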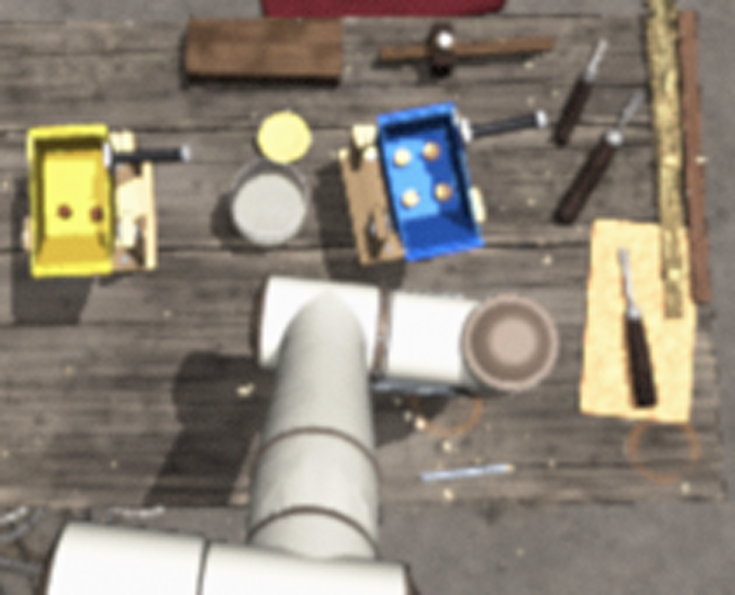

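Arm hides the tray in the top view; glass (270,205), tin (285,137) and both bins are unchanged, and the chisel lies on the mat. Now turn the tray to the stand's yaw and place it.

Emit:
drive_tool([
  [[0,0,0],-4.0],
  [[0,0,0],-4.0],
  [[0,0,0],-4.0],
  [[0,0,0],-2.6],
  [[-0.007,-0.01,0],0],
  [[-0.01,-0.016,0],0],
  [[-0.01,-0.016,0],0],
  [[-0.0073,-0.0105,0],0],
  [[0,0,0],0],
  [[0,0,0],0],
])

```text
clock: 14.05
position: [470.0, -259.3, 51.5]
ee_rot: [-0.081, 0.997, -0.0, 0.0]
contact_force: [-2.0, -1.4, 7.7]
gripper_width: 13.6
```

```bash
python3 - <<'E'
from h import *
s=st(); snap('scene','s2'); snap('wrist','w8')
a=cv2.imread('pics/s2.png')[130:340,180:400]; cv2.imwrite('pics/s2c.png',cv2.resize(a,None,fx=2.85,fy=2.85,interpolation=cv2.INTER_CUBIC))
E
```

```text
t 14.05 pos [ 470.  -259.3   51.5] yaw(tool x) -170.76 z [ 0.001 -0.001 -1.   ] F [-2.  -1.4  7.7] w 13.6 J [-0.2   0.48 -0.45  0.   -0.64 -1.21]
```

View pics/s2c.png

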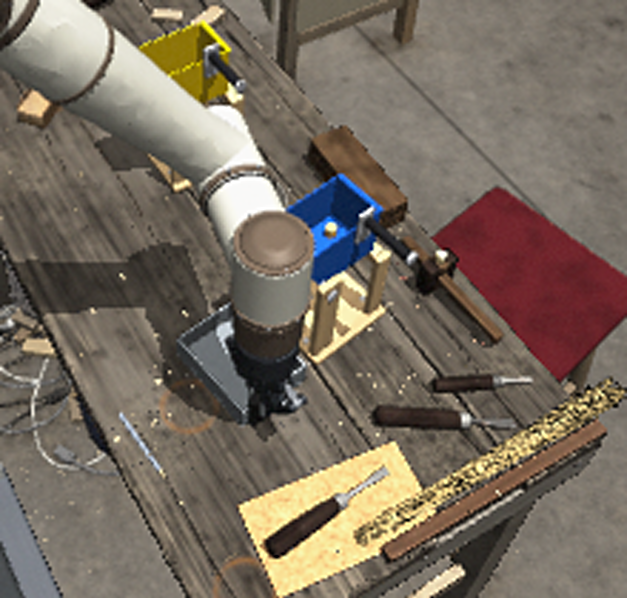

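View pics/w8.png

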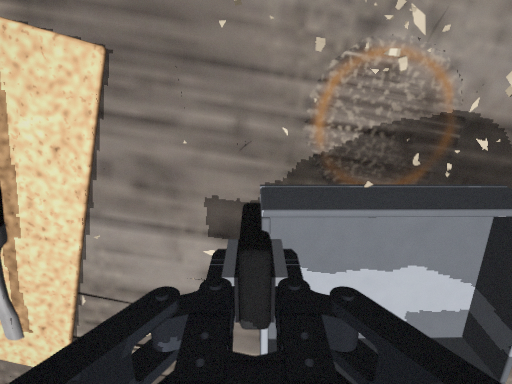

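Tray stands square in front of the stand. Releasing and rising straight up.

Emit:
drive_tool([
  [[0,0,0],0],
  [[0,0,0],0],
  [[0,0,0],0],
  [[0,0,-0.03],0],
  [[0,0,-0.055],0],
  [[0,0,-0.058],0],
  [[0,0,-0.058],0],
  [[0,0,-0.058],0],
  [[0,0,-0.03],-10],
], fingers=0)

```text
clock: 15.28
position: [470.7, -258.6, 343.0]
ee_rot: [-0.169, 0.986, -0.001, 0.002]
contact_force: [1.0, -0.0, -0.5]
gripper_width: 42.8
```

Emit:
drive_tool([
  [[0,0,0],-10],
  [[0,0,0],-10],
  [[0,0,0],-10],
  [[0,0,0],-10],
  [[0,0,0],-10],
  [[0,0,0],-10],
  [[0,0,0],-10],
  [[0,0,0],-10],
  [[0,0,0],0],
])

```text
clock: 16.4
position: [470.1, -258.2, 338.9]
ee_rot: [0.761, -0.649, -0.0, 0.0]
contact_force: [-0.3, 0.7, 0.7]
gripper_width: 42.7
```

```bash
python3 - <<'E'
from h import *
s=st(); snap('scene','s3'); snap('top','t3');snap('wrist','w9')
a=cv2.imread('pics/s3.png')[130:340,180:400]; cv2.imwrite('pics/s3c.png',cv2.resize(a,None,fx=2.85,fy=2.85,interpolation=cv2.INTER_CUBIC))
a=cv2.imread('pics/t3.png')[120:290,180:390]; cv2.imwrite('pics/t3c.png',cv2.resize(a,None,fx=3.5,fy=3.5,interpolation=cv2.INTER_CUBIC))
E
```

```text
t 16.4 pos [ 470.1 -258.2  338.9] yaw(tool x) -80.9 z [-0.001  0.    -1.   ] F [-0.3  0.7  0.7] w 42.7 J [-0.2   0.18 -0.07 -0.   -1.32  0.36]
```

View pics/s3c.png

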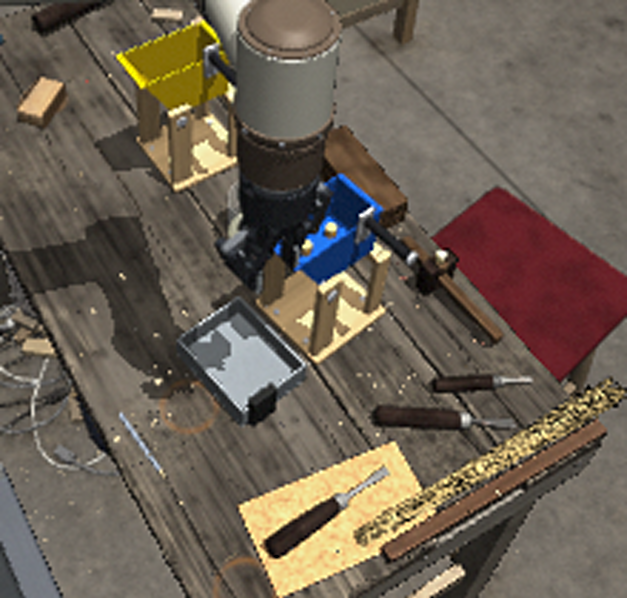

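View pics/t3c.png

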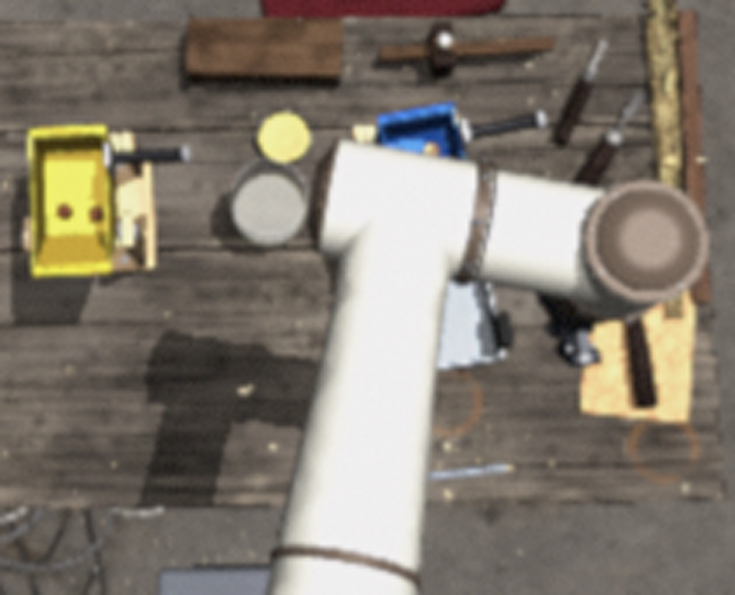

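View pics/w9.png

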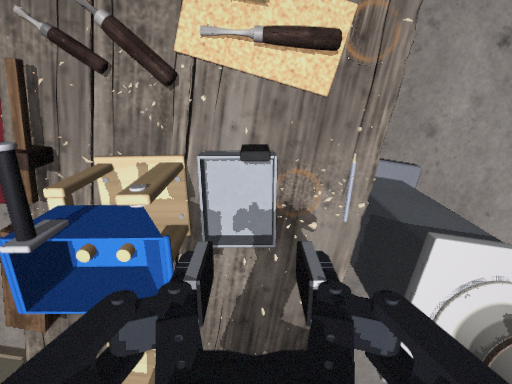

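Wrist view: tray rim (199,153)–(276,246); base plate front edge at col ~186; handle bar from its end (8,148) to its root (25,235); pale plugs at (86,253) and (126,252) in the bin.

```bash
python3 - <<'E'
from h import *
d=load('w9')
P=np.array([onz(d,k,40)[:2] for k in [(199,153),(276,151),(277,247),(201,246)]]); print(P.round(1),P.mean(0),np.linalg.norm(np.diff(np.r_[P,P[:1]],axis=0),axis=1))
for k in [(185,155),(188,235)]: print('base',onz(d,k,12).round(1))
for k in [(8,148),(25,235),(16,190)]: print('handle top',onz(d,k,242).round(1))
for k in [(161,236),(172,300)]: print('rim',onz(d,k,225).round(1))
yaw=.1625;D=np.array([np.cos(yaw),np.sin(yaw)]);n=np.array([-D[1],D[0]])
piv=np.array([579.6,-168]); q=P.mean(0)-piv; print('tray in stand',q@D,q@n)
for a,l in ((60,38),(60,92),(60,120)): print('pred',proj(d,[*(piv+a*D-l*n),235]),piv+a*D-l*n)
t=load('t3')
E
```

```text
[[ 543.6 -247.7]
 [ 440.3 -267. ]
 [ 412.5 -123.6]
 [ 526.1 -107. ]] [ 480.6439456  -186.32290804] [105.09351259 146.12600648 114.77320594 141.76428343]
base [ 567.7 -235.5   12. ]
base [ 551.6 -107.7   12. ]
handle top [ 648.4 -273.8  242. ]
handle top [ 641.3 -206.1  242. ]
handle top [ 645.2 -242.6  242. ]
rim [ 540.3 -213.3  225. ]
rim [ 526.6 -151.2  225. ]
tray in stand -100.61678362152028 -2.0718383842605745
pred [ 27.41123632 241.90333668] [ 644.95741362 -195.79223786]
pred [ 10.7900937  177.48945462] [ 653.69384543 -249.08083663]
pred [  1.42875978 140.33757528] [ 658.22384712 -276.71196192]
```

Tray is at stand (-101, -2) mm, well placed. Next, a closer look at the handle from above.

Emit:
drive_tool([
  [[-0.001,-0.045,0],0],
  [[-0.001,-0.046,0],0],
  [[-0.001,-0.046,0],0],
  [[-0.001,-0.046,0],0],
  [[0,0,0],0],
  [[0,0,0],0],
])

```text
clock: 17.3
position: [650.0, -225.1, 338.8]
ee_rot: [0.761, -0.648, -0.0, 0.0]
contact_force: [-0.1, -0.9, -0.0]
gripper_width: 42.3
```

```bash
python3 - <<'E'
from h import *
s=st(); snap('wrist','w10')
E
```

```text
t 17.3 pos [ 650.  -225.1  338.8] yaw(tool x) -80.83 z [-0.001  0.    -1.   ] F [-0.1 -0.9 -0. ] w 42.3 J [-0.1   0.46  0.33  0.   -1.44  0.26]
```

View pics/w10.png

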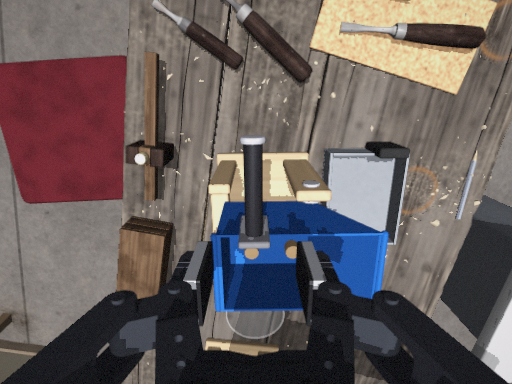

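```bash
python3 - <<'E'
from h import *
d=load('w10'); im=d['image'].astype(int).sum(2)
for v in range(150,230,10):
    u=[x for x in range(235,275) if im[v,x]<110]; u0,u1=min(u),max(u); p=onz(d,((u0+u1)/2,v),238); print(v,u0,u1,p.round(1))
print('end',onz(d,(253,139),235).round(1))
s=arm.read_state(); M=Ro.from_quat(s['ee_rot']).as_matrix()
E
```

```text
150 244 260 [ 656.9 -265.6  238. ]
160 244 261 [ 655.4 -258.4  238. ]
170 244 261 [ 654.2 -251.1  238. ]
180 261 261 [ 646.9 -244.7  238. ]
190 261 261 [ 645.6 -237.   238. ]
200 261 261 [ 644.3 -229.3  238. ]
210 245 262 [ 648.5 -220.4  238. ]
220 261 262 [ 641.2 -213.3  238. ]
end [ 657.4 -273.   235. ]
```

Handle axis passes (653.5,-248), as predicted from the stand. Lowering onto it.

Emit:
drive_tool([
  [[0.023,0,0.01],0],
  [[0,0,0.03],0],
  [[0,0,0.03],0],
  [[0,0,0.0275],0],
  [[0,0,0],0],
  [[0,0,0],0],
])

```text
clock: 18.1
position: [654.1, -248.9, 243.4]
ee_rot: [0.761, -0.648, 0.001, -0.0]
contact_force: [0.3, -0.2, 0.6]
gripper_width: 43.0
```

```bash
python3 - <<'E'
from h import *
s=st(); snap('wrist','w11')
ph=np.radians(np.linspace(56.31,56.31+np.degrees(2.12),21)); x=108.2*np.cos(ph); z=108.2*np.sin(ph)
for a,b in zip(-np.diff(x),-np.diff(z)): print(f'[[0,{a/1000:.4f},{b/1000:.4f}],0],')
E
```

```text
t 18.1 pos [ 654.1 -248.9  243.4] yaw(tool x) -80.83 z [ 0.002 -0.001 -1.   ] F [ 0.3 -0.2  0.6] w 43.0 J [-0.13  0.52  0.2   0.   -1.24  0.29]
[[0,0.0099,-0.0058],0],
[[0,0.0104,-0.0048],0],
[[0,0.0109,-0.0036],0],
[[0,0.0112,-0.0025],0],
[[0,0.0114,-0.0013],0],
[[0,0.0115,-0.0001],0],
[[0,0.0114,0.0012],0],
[[0,0.0112,0.0024],0],
[[0,0.0109,0.0035],0],
[[0,0.0105,0.0047],0],
[[0,0.0099,0.0057],0],
[[0,0.0093,0.0068],0],
[[0,0.0085,0.0077],0],
[[0,0.0076,0.0086],0],
[[0,0.0067,0.0093],0],
[[0,0.0057,0.0100],0],
[[0,0.0046,0.0105],0],
[[0,0.0034,0.0109],0],
[[0,0.0023,0.0112],0],
[[0,0.0011,0.0114],0],
```

View pics/w11.png

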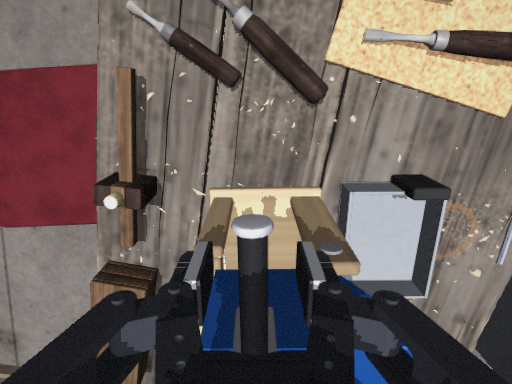

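Bar (col 253) is between the pads. Closing on it.

Emit:
drive_tool([
  [[0,0,0.002],0],
  [[0,0,0],0],
  [[0,0,0],0],
  [[0,0,0],0],
  [[0,0,0],0],
], fingers=1)

```text
clock: 18.77
position: [654.6, -247.8, 240.8]
ee_rot: [0.762, -0.648, 0.001, -0.0]
contact_force: [1.7, 1.0, 3.4]
gripper_width: 12.2
```

Emit:
drive_tool([
  [[0,0.0099,-0.0058],0],
  [[0,0.0104,-0.0048],0],
  [[0,0.0109,-0.0036],0],
  [[0,0.0112,-0.0025],0],
  [[0,0.0114,-0.0013],0],
  [[0,0,0],0],
])

```text
clock: 19.52
position: [603.9, -256.7, 261.4]
ee_rot: [0.762, -0.648, 0.005, -0.003]
contact_force: [4.1, 2.1, 7.8]
gripper_width: 11.8
```

```bash
python3 - <<'E'
from h import *
s=st(); snap('wrist','w12'); print(s['wrist_torque'])
E
```

```text
t 19.525 pos [ 603.9 -256.7  261.4] yaw(tool x) -80.74 z [ 0.012 -0.002 -1.   ] F [4.1 2.1 7.8] w 11.8 J [-0.16  0.43  0.09  0.   -1.22  0.32]
[ 0.55509799 -1.82509784  0.10970834]
```

View pics/w12.png

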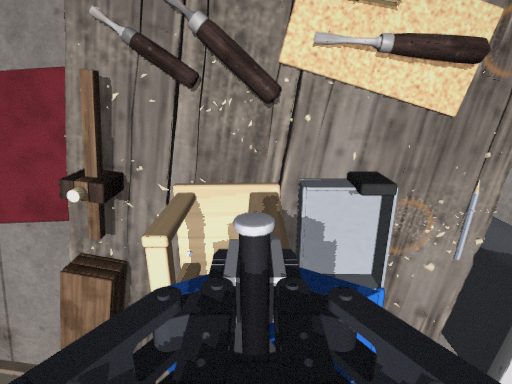

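The bin follows and the forces are low. Continuing.

Emit:
drive_tool([
  [[0,0.0115,-0.0001],0],
  [[0,0.0114,0.0012],0],
  [[0,0.0112,0.0024],0],
  [[0,0.0109,0.0035],0],
  [[0,0.0105,0.0047],0],
  [[0,0.0099,0.0057],0],
  [[0,0.0093,0.0068],0],
  [[0,0.0085,0.0077],0],
])

```text
clock: 20.58
position: [520.6, -271.0, 227.3]
ee_rot: [0.762, -0.648, 0.004, -0.001]
contact_force: [4.9, -3.5, 3.1]
gripper_width: 11.8
```

Emit:
drive_tool([
  [[0,0.0076,0.0086],0],
  [[0,0.0067,0.0093],0],
  [[0,0.0057,0.01],0],
  [[0,0.0046,0.0105],0],
  [[0,0.0034,0.0109],0],
  [[0,0.0023,0.0112],0],
  [[0,0.0011,0.0105],0],
  [[0,0,0],0],
  [[0,0,0],0],
])

```text
clock: 21.7
position: [489.5, -276.4, 155.4]
ee_rot: [0.762, -0.648, 0.003, -0.0]
contact_force: [4.4, -5.6, 0.9]
gripper_width: 12.4
```

```bash
python3 - <<'E'
from h import *
s=st(); print(s['wrist_torque'])
yaw=.1625;D=np.array([np.cos(yaw),np.sin(yaw)])
q=(s['position'][:2]-[579.6,-168])@D; z=s['position'][2]-6-145; print(q,z,'theta',np.arctan2(z,q)-np.arctan2(90,60))
snap('wrist','w13'); snap('scene','s4')
a=cv2.imread('pics/s4.png')[130:340,180:400]; cv2.imwrite('pics/s4c.png',cv2.resize(a,None,fx=2.85,fy=2.85,interpolation=cv2.INTER_CUBIC))
E
```

```text
t 21.7 pos [ 489.5 -276.4  155.4] yaw(tool x) -80.75 z [ 0.005 -0.003 -1.   ] F [ 4.4 -5.6  0.9] w 12.4 J [-0.22  0.37 -0.29  0.   -0.9   0.38]
[-1.58909139 -1.58929685  0.10918725]
-106.47335200154987 4.448967935845104 theta 2.1170384211919546
```

View pics/w13.png

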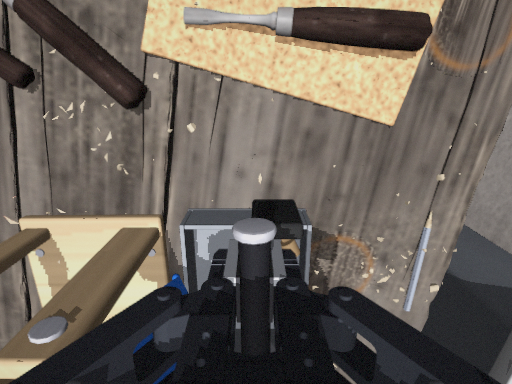

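View pics/s4c.png

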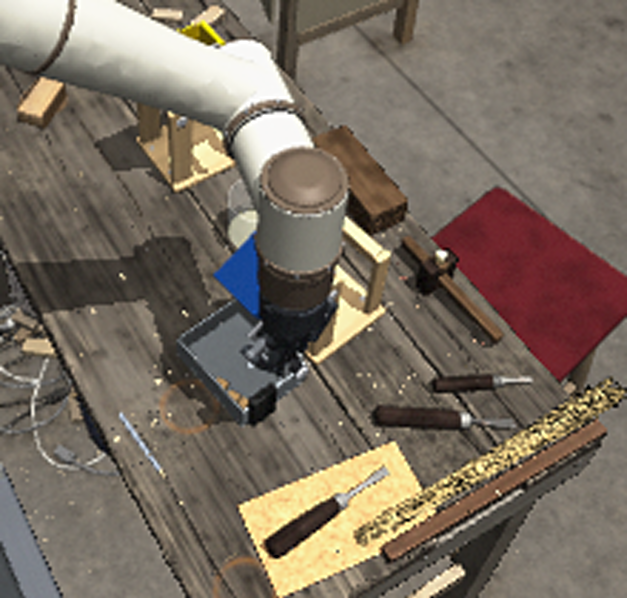

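Pose suggests about 2.1 rad, and plugs are visible in the tray around (235,385). I'll press 5 mm further to confirm the stop by force, and wait.

Emit:
drive_tool([
  [[0,0,0.0025],0],
  [[0,0,0.0025],0],
  [[0,0,0],0],
  [[0,0,0],0],
  [[0,0,0],0],
  [[0,0,0],0],
])

```text
clock: 22.55
position: [489.2, -276.5, 151.4]
ee_rot: [0.762, -0.648, 0.003, 0.0]
contact_force: [3.0, -5.3, 5.1]
gripper_width: 12.2
```

```bash
python3 - <<'E'
from h import *
s=st(); print(s['wrist_torque']); snap('scene','s5');snap('top','t5')
a=cv2.imread('pics/s5.png')[230:290,230:300]; cv2.imwrite('pics/s5c.png',cv2.resize(a,None,fx=8,fy=8,interpolation=cv2.INTER_CUBIC))
E
```

```text
t 22.55 pos [ 489.2 -276.5  151.4] yaw(tool x) -80.72 z [ 0.004 -0.004 -1.   ] F [ 3.  -5.3  5.1] w 12.2 J [-0.22  0.37 -0.3   0.   -0.89  0.38]
[-1.36323325 -0.83421632  0.124879  ]
```

View pics/s5c.png

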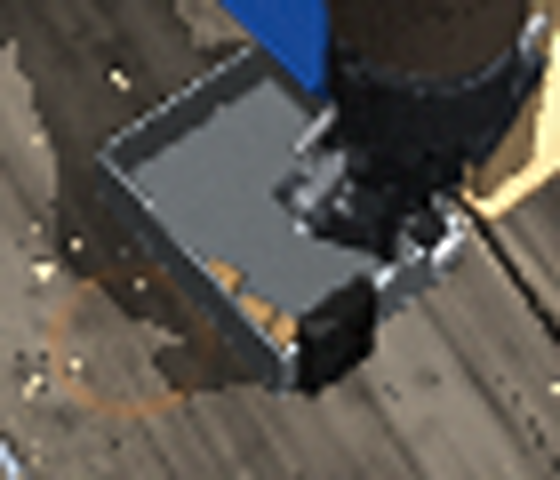

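```bash
python3 - <<'E'
from h import *
snap('wrist','w14')
for f in ['w12','w13','w14']:
    d=load(f); im=d['image'].astype(int).sum(2); cam=-np.array(d['R']).T@d['t'].ravel()
    print(f,cam.round(1))
    # cap extents: bright cap
    g=(im>420).astype(np.uint8); g[:205]=0; g[250:]=0; g[:,:225]=0; g[:,285:]=0
    n,l,s,c=cv2.connectedComponentsWithStats(g); i=1+np.argmax(s[1:,4]); print(s[i],c[i])
    x,y,w,h,_=s[i]; print(' width per Z=1:', (cv2.undistortPoints(np.array([[[x+w,y+h/2]]],float),d['K'].astype(float),d['dist'].astype(float))-cv2.undistortPoints(np.array([[[x,y+h/2]]],float),d['K'].astype(float),d['dist'].astype(float)))[0,0,0])
ims=[cv2.resize(cv2.imread(f'pics/{f}.png')[180:370,190:320],None,fx=2,fy=2) for f in ['w12','w13','w14']]
cv2.imwrite('pics/cmp.png',np.hstack(ims))
E
```

```text
w12 [ 614.3 -336.   379.9]
[225 205  49  43 906] [241.40949227 224.23068433]
 width per Z=1: 0.15878530480050013
w13 [ 500.7 -355.6  274. ]
[233 229  42  16 424] [253.51179245 236.79245283]
 width per Z=1: 0.136119043315459
w14 [ 500.6 -355.6  270. ]
[232 230  43  16 430] [253.49767442 237.65581395]
 width per Z=1: 0.13936341259186236
```

View pics/cmp.png

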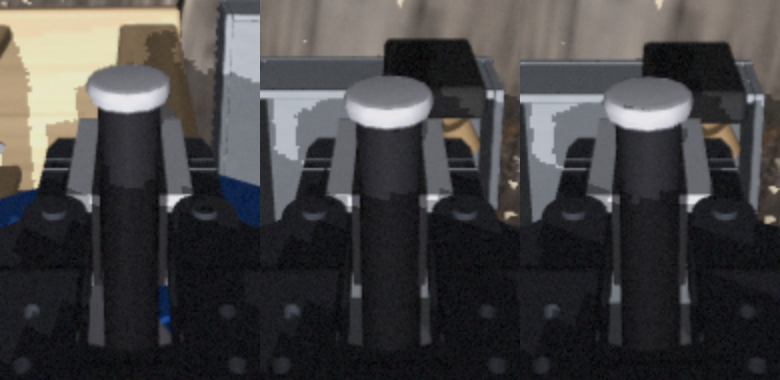

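View pics/t5.png

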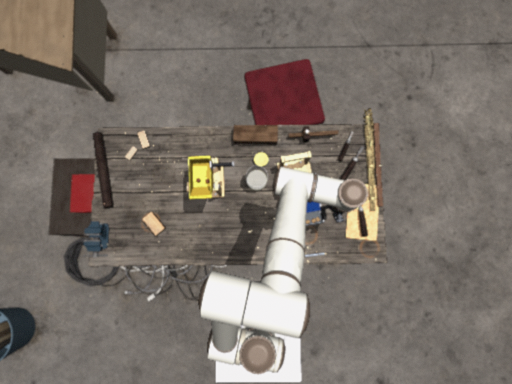

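Bar width growth shows it is sliding up the pads against the stop, with the bar at z≈153 (expected 152 at the stop). Swinging it home along the reverse arc.

Emit:
drive_tool([
  [[0,-0.0011,-0.0114],0],
  [[0,-0.0023,-0.0112],0],
  [[0,-0.0034,-0.0109],0],
  [[0,-0.0046,-0.0105],0],
  [[0,-0.0057,-0.01],0],
  [[0,-0.0067,-0.0093],0],
  [[0,-0.0076,-0.0086],0],
  [[0,-0.0085,-0.0077],0],
  [[0,-0.0093,-0.0068],0],
  [[0,-0.0099,-0.0057],0],
])

```text
clock: 23.95
position: [538.1, -267.9, 241.8]
ee_rot: [0.761, -0.649, -0.008, 0.008]
contact_force: [-14.4, -6.0, 10.9]
gripper_width: 12.2
```

Emit:
drive_tool([
  [[0,-0.0105,-0.0047],0],
  [[0,-0.0109,-0.0035],0],
  [[0,-0.0112,-0.0024],0],
  [[0,-0.0114,-0.0012],0],
  [[0,-0.0115,0.0001],0],
  [[0,-0.0114,0.0013],0],
  [[0,-0.0112,0.0025],0],
  [[0,-0.0109,0.0036],0],
  [[0,-0.0104,0.0048],0],
  [[0,-0.0099,0.0058],0],
  [[0,0,0],0],
])

```text
clock: 25.32
position: [653.9, -247.9, 235.2]
ee_rot: [0.762, -0.648, -0.0, 0.001]
contact_force: [2.3, 0.3, 2.7]
gripper_width: 12.2
```

```bash
python3 - <<'E'
from h import *
s=st(); print(s['wrist_torque'])
yaw=.1625;D=np.array([np.cos(yaw),np.sin(yaw)])
print((s['position'][:2]-[654.6,-247.8])@D, s['position'][2]-240.8)
snap('wrist','w15');
E
```

```text
t 25.325 pos [ 653.9 -247.9  235.2] yaw(tool x) -80.75 z [-0.002 -0.    -1.   ] F [2.3 0.3 2.7] w 12.2 J [-0.13  0.53  0.18  0.   -1.23  0.29]
[-0.1358254  -0.55589663  0.16463424]
-0.7405713642092733 -5.550167073132542
```

View pics/w15.png

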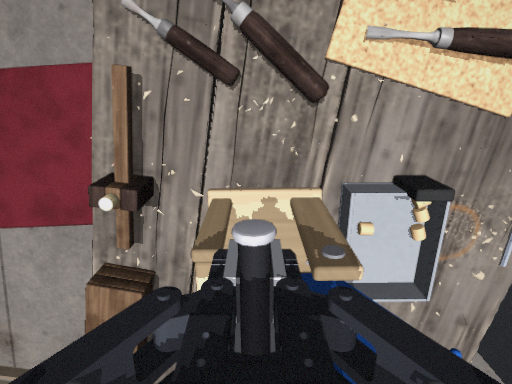

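The bar is back within 0.7 mm of its starting x. Three or four plugs are visible in the tray at (365,228), (417,231), (421,210). A light press home, then release and rise.

Emit:
drive_tool([
  [[0,-0.002,0.001],0],
  [[0,0,0],0],
  [[0,0,0],0],
])

```text
clock: 25.75
position: [654.7, -247.7, 234.7]
ee_rot: [0.762, -0.648, -0.001, 0.001]
contact_force: [-2.7, -1.1, 4.4]
gripper_width: 12.0
```

Emit:
drive_tool([
  [[0,0.001,0],0],
  [[0,0,0],0],
  [[0,0,0],0],
  [[0,0,0],0],
  [[0,0,-0.03],0],
  [[0,0,-0.04],0],
  [[0,0,-0.04],0],
  [[0,0,-0.03],0],
  [[0,0,0],0],
], fingers=0)

```text
clock: 26.88
position: [655.6, -247.9, 378.2]
ee_rot: [0.762, -0.648, 0.003, -0.002]
contact_force: [-0.1, -0.8, 0.5]
gripper_width: 42.6
```

```bash
python3 - <<'E'
from h import *
s=st(); snap('wrist','w16');d=load('w16'); im=d['image'].astype(int).sum(2)
cv2.imwrite('pics/w16b.png',cv2.resize(cv2.imread('pics/w16.png')[100:300,200:420],None,fx=2.8,fy=2.8,interpolation=cv2.INTER_CUBIC))
E
```

```text
t 26.875 pos [ 655.6 -247.9  378.2] yaw(tool x) -80.79 z [ 0.007 -0.002 -1.   ] F [-0.1 -0.8  0.5] w 42.6 J [-0.13  0.48  0.45  0.   -1.54  0.29]
```

View pics/w16b.png

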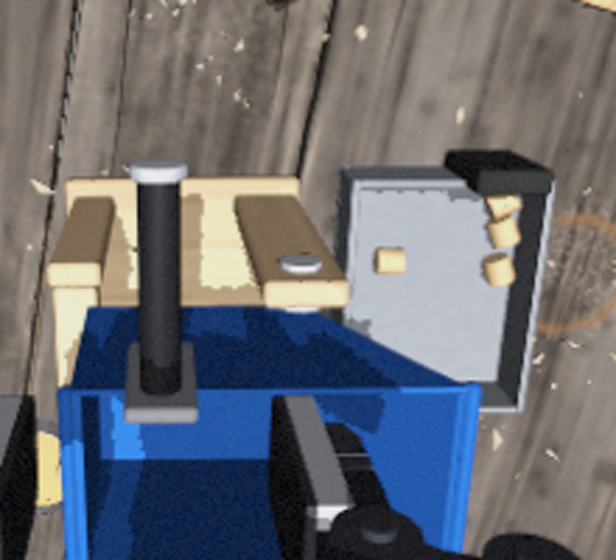

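Four plugs are in the tray: crop (390,260), (498,268), (503,232), (503,205). The bin is empty. Backing off for a final check from above.

Emit:
drive_tool([
  [[0.045,0.04,0],0],
  [[0.045,0.04,0],0],
  [[0.045,0.04,0],0],
  [[0.045,0.04,0],0],
  [[0.04,0.04,0],0],
  [[0,0,0],0],
  [[0,0,0],0],
])

```text
clock: 27.8
position: [492.5, -496.6, 373.1]
ee_rot: [0.761, -0.648, -0.001, -0.0]
contact_force: [-0.1, 0.0, -0.3]
gripper_width: 42.6
```

```bash
python3 - <<'E'
from h import *
s=st(); snap('top','t6'); snap('scene','s6')
a=cv2.imread('pics/t6.png')[120:270,180:390]; cv2.imwrite('pics/t6c.png',cv2.resize(a,None,fx=3.8,fy=3.8,interpolation=cv2.INTER_CUBIC))
a=cv2.imread('pics/s6.png')[130:340,180:400]; cv2.imwrite('pics/s6c.png',cv2.resize(a,None,fx=2.85,fy=2.85,interpolation=cv2.INTER_CUBIC))
E
```

```text
t 27.8 pos [ 492.5 -496.6  373.1] yaw(tool x) -80.82 z [-0.002  0.002 -1.   ] F [-0.1  0.  -0.3] w 42.6 J [-0.56  0.48  0.44 -0.   -1.54  0.72]
```

View pics/t6c.png

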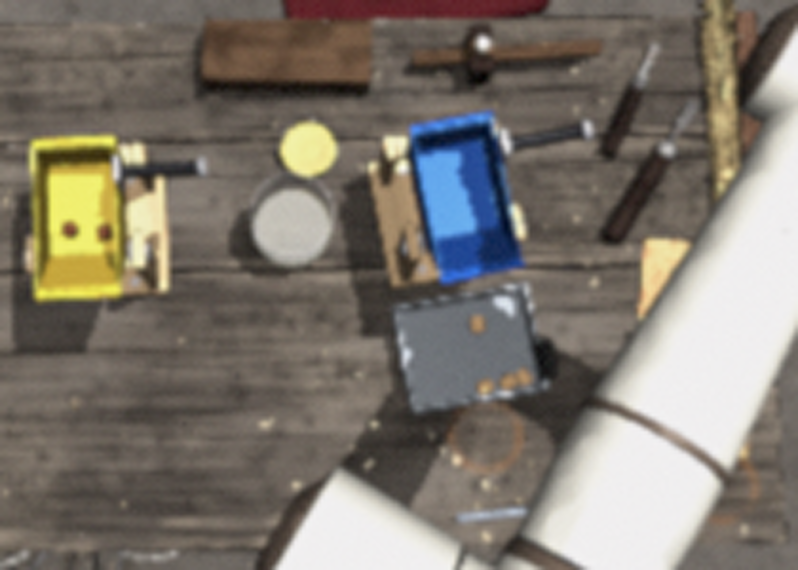

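View pics/s6c.png

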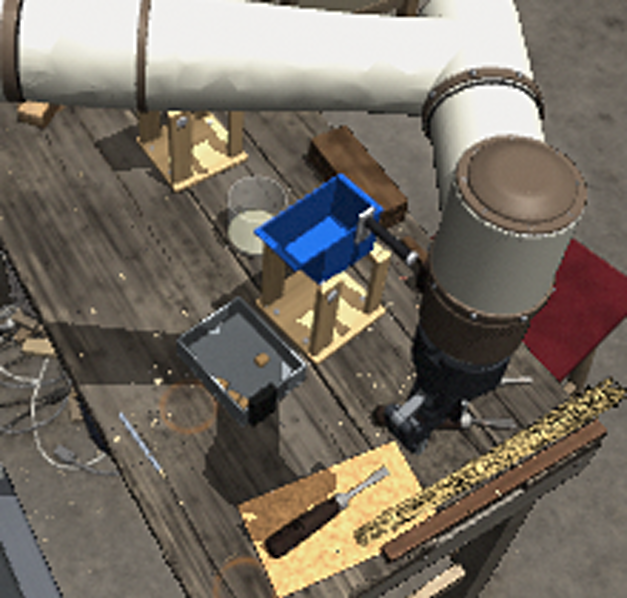

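The blue rim corners and handle end (588,128) are exactly where they started. The bin is empty, four plugs are in the tray, and the glass, tin and yellow bin are unmoved. Handing in.

```bash
python3 -c "
from h import *
print(arm.job_done()); st()"
```

```text
the job is handed in; nothing more can be done
None
the job is handed in; nothing more can be done
```

The job is done and handed in at about 28 s of the 72 s allowed; no verdict was given.

**What I did:** I laid the chisel on the cork mat. I slid the grey tray over to the blue bin by its tab and turned it square to the stand. I then pulled the blue bin to its stop, swung it home, and backed the arm off clear.

**Last checks:**
- **Tray:** its middle measured about 2 mm from the drop point before the pull, and it still stands flat there.
- **Plugs:** all four pale plugs are visible in the tray, and the bin is empty.
- **Blue bin:** the rim and handle end are at the same pixels in the top view as at the start, so it is home.
- **Chisel:** it lies on the mat, well inside the edges.
- **Bystanders:** the tea glass, wax tin and yellow bin, with its two dark plugs, look unmoved in the last top view. I did not recheck the sanding block at the end; it had not moved in the top view taken at the stop.

**One disagreement:** at the stop, the tool's position alone suggested about 2.15 rad, past the 2.1 rad stop. This was because the handle bar had slipped roughly 6 mm up in the pads. The bar's apparent size in the wrist camera put it at a height of about 153 mm, against 152 mm expected at the stop.

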